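Index the decorating wheel to the next panel

ROBOT

A 7-joint arm with a two-finger parallel gripper is mounted at the origin on the work surface. World frame = base frame: x ahead of the robot, y to its left, z up, the work surface at z = 0. Lengths are in m, angles in rad, forces in N, time in s.
With the tool pointing down it reaches from about 0.35 to 0.9 m from the base axis. Payload 8.1 kg.
Tool frame: the origin (TCP) lies at the very end of the fingers, on their centre line; the grasp point (between the pads) lies 19 mm behind it; z points along the fingers, y is the direction in which the jaws open and shut (so a half turn about z gives the same grasp; the last joint's range is limited). The gripper opens to 92 mm and grips with 3 to 60 N. Pads are 19 mm wide; open, the fingers measure 130 mm over their backs; the gripper's body (75 mm by 190 mm) begins 47 mm behind the grasp point.
Start: joints at [-1.325, 0.434, 0.025, 1.573, -0.012, 1.134, -0.075], TCP at [0.214, 0.587, 0.227] pointing down, gripper open.
Joint ranges: [-2.62, 2.62], [-0.44, 2.09], [-1.27, 1.32], [0.08, 2.57], [-1.32, 4.46], [0.12, 2], [-2.74, 2.74]. Speed limits (rad/s): [2.22, 2.22, 3.01, 3.01, 3.14, 3.14, 3.14].

INTERFACE

Orientations are given as a unit quaternion [x, y, z, w].
In Python, from station import r gives the robot as it stands.
- The arm moves only by the tool jog_arm, never from a script. Its argument "plan" is a list of rows, each a list of 7 numbers: the shift along the tool's x, y, z as a fraction of full scale, then the turn, a rotation vector about the tool's x, y, z as a fraction of full scale, then the finger opening in mm, from 0 to 91.8. A call has 1 to 12 rows; each row is the pose to reach, as a shift and turn from the pose commanded when the call began, along the tool's axes at that moment; what a row does not reach only later rows make up. Full scale, the value 1, is 0.1 m for a shift and 30 degrees for a turn. A row lasts 1/8 s, in which the tool goes at most 62.5 mm and 10.7 degrees, less where a joint would pass 70% of its speed; a pose out of reach is approached as far as the arm can. A call with a number of a shift or a turn outside -1 to 1 is refused whole. A call with a gripper value outside its range is refused whole. The fingers move at their own pace and stop on an object; "squeeze" is the grip in N (left out, the last holds). Time passes only in rows, so rows that repeat a pose let the fingers close. It gives the time, the measured TCP pose, the force and the opening at its end, in the units of the state.
- r.state(): the state, without advancing time (a new reading comes with each control period).
- r.read_camera(name): name is "side" or "top"; returns a dict with "frame" (400x640x3 uint8, blue, green, red), "range_z" (400x640 float32, m along the optical axis (not along the pixel's ray), 0 where there is no reading), "vfov" (degrees; the focal length in pixels is half the picture's height over the tangent of half this angle, whatever the lens; pixels are square), "cx", "cy" (the principal point, pixels), "origin" and "orientation" of the camera in the world. Camera axes: x right, y up, looking along -z (the intrinsics and any distortion apply to the point x, -y, -z); pixel columns grow to the right and rows downward; lengths in m; the calibration is good to about 2 mm. A picture is of the moment at which its call begins.
- r.hand_in(): hands the job in, once; it reports no verdict.
Trained networks look in the newest picture that a camera, given by its name, has taken for a name from the list of things; names that differ only in an ending like _2 or _b are one class to them, and where a whole thing is asked for, a point or a joint stands for the part that bears it (a point fixed in the world has none). Each returns a list of dicts, best first, with "confidence" (0 to 1); they miss things now and then, are a little off and sometimes report something else, mostly with a low value. They report only what shows in the picture. A call takes as long as a camera call. They do not tell look-alikes from the thing itself.
- r.recognise(camera, target): "bbox" ([centre column, centre row, width, height] in pixels, round what is visible of it).
- r.trace(camera, target): "mask" (400x640 bool, what is visible of it) and "bbox" ([centre column, centre row, width, height] in pixels, round what is visible of it).
- r.place_of(camera, target): "at" ([row, column] in pixels: a listed point, or the origin of a listed thing).
The state is a dict: "t": time; "joint_pos": joint angles; "qd": joint speeds; "effort": joint torques, N m; "position": TCP position; "ee_rot": TCP orientation; "contact_force": force on the tool from outside, world axes, zero at the start; "torque": the same for the moment, N m; "finger_gap": finger opening in m.
Only numpy, scipy, OpenCV 4.12 (cv2) and the standard library are available. Lean on these libraries where they do the work, as an engineer would, in place of code of your own. Each camera call takes 0.05 s, during which the arm holds its last target. There are 200 camera calls.

TASK

The panel of the eight-sided cardboard box that faces the pen arm is finished, so bring the next one round: with a fingertip press the decorating wheel's index plunger all the way in and turn the wheel one hole clockwise (seen from above), not past it, then let the plunger spring right back out so that the wheel is locked in that next hole. Only press and push: the box must ride round on the wheel without being lifted, tipped or shifted on it, and everything else on the table stays where it stands.

Things in the scene. Friction and masses are not known exactly. Their poses are not given: they have to be found in the camera images.
- spindle (a point): Point on the decorating wheel's upright axis, 70 mm above the table, fixed to its grey cast base (round, 304 mm across, bolted down). Its x axis points to the pen arm: a post 172 mm out, 198 mm tall, with a felt pen aimed at the box. A fixed steel index plate (292 mm across, top at 48 mm height) has a ring track of 125 mm radius with 8 round index holes, 45 degrees apart.
- wheel_top (a point): The same point on the axis, but turning with the wheel: centre of the rubber pad (148 mm across, top at 70 mm height) on the aluminium wheel head (200 mm across, top at 68 mm height).
- wheel (a joint): Turn of the wheel in rad, 0 in the hole where it starts, growing clockwise seen from above; the next hole is at 0.785 (45 degrees). It turns easily (about 0.05 N m of friction), with about 0.01 rad of play when locked, through all 8 holes without stops.
- plunger (a joint): Travel of the index plunger in m: 0 = sprung out (up), 0.012 = pressed straight down to its stop; the spring takes 3 N to start, 8 N at the stop. Its pin locks the wheel and is clear of the hole at 9 mm. Let go between holes, its pin rides under the plate at 9 mm and clicks into the next hole that comes; let go within 4 mm (0.03 rad) of a hole, its round nose draws the wheel in and it comes out fully.
- plunger_top (a point): Centre of the flat top of the plunger's round black cap (36 mm across, 9 mm thick), on a lug at the wheel's rim; it goes round with the wheel, 125 mm from the axis. Top at 101 mm height when out, 89 mm when fully in; the boss under the cap is 29 mm across, its top at 79 mm. A fingertip pressing on the cap drags the wheel round by friction.
- box_middle (a point): Loose eight-sided cardboard box with a lid, 94 mm across the flats (lid 98 mm), 52 mm tall plus a 20 mm knob on top, about 0.25 kg, on the middle of the rubber pad; the point is on its axis, 26 mm above its underside. Its x axis is aligned with that of wheel_top and must stay so. Four of its panels carry black dots, the others are bare.
- paint_pot: Closed paint jar, 48 mm across, 55 mm tall, about 200 mm from the wheel's axis, to the left of it as seen from the side opposite the pen arm; origin under its centre.
- glue_stick: White glue stick standing upright, 29 mm across, 96 mm tall, about 200 mm from the wheel's axis, to the right; origin under its centre.
- glue_bottle: White glue bottle with an orange nozzle, 56 mm across, 158 mm tall; origin under its centre.
- mug: White mug, 84 mm across, 95 mm tall; origin under its centre.
- tumbler: Dark steel tumbler, 88 mm across, 178 mm tall; origin under its centre.
- scissors: Scissors lying flat, 170 mm long, 9 mm thick; origin near the pivot.
There are look-alikes about, which are no part of the job. What is shaped like the part that bears box_middle but blue or turquoise is not meant.

How it is judged:
On the way, in this order (a step that is already met when the one before it is completed fails the run):
1. the plunger is pressed in until its pin is clear, the wheel still at its first hole (value of joint plunger above 0.008 m and value of joint wheel between -0.06 and 0.06 rad), for 0.05 s.
2. the wheel is in the next hole clockwise and the plunger has sprung out again (value of joint wheel between 0.7504 and 0.8204 rad and value of joint plunger below 0.002 m), for 0.2 s.
At the end, for the whole second after the job is handed in: The wheel stands still at the next hole clockwise (0.785 rad, within 0.035), the plunger is out (less than 2 mm in), and the box stands upright on the wheel's middle (within 20 mm) and has turned with it (within 0.2 rad) (all of step 2 and velocity of joint wheel between -0.02 and 0.02 rad/s and angle between the x axis of box_middle and the x axis of wheel_top, either way round below 0.2 rad and horizontal distance between box_middle and wheel_top below 0.02 m and angle between box_middle's own z axis and vertical below 0.05 rad); the robot touches nothing.
It fails at once if the wheel is turned well past the next hole, or the wrong way (more than 0.3 rad) (value of joint wheel above 1.0854 rad or value of joint wheel below -0.3 rad).
It fails at once if the box is lifted more than 10 mm, tipped, or shifted more than 20 mm on the wheel (horizontal distance between box_middle and wheel_top above 0.02 m or z of box_middle in the frame of wheel_top above 0.036 m or angle between box_middle's own z axis and vertical above 0.15 rad).
It fails at once if another thing on the table is moved more than 30 mm (distance of any of paint_pot, glue_stick, glue_bottle, mug, tumbler, scissors from where it was at the start of the episode above 0.03 m).
It also fails if it takes over 38 s, if anything falls off the work surface, if the arm or the gripper's body presses on something with over 40 N, if the wrist force passes 120 N, or if a joint passes its speed limit or range.

## Working session

There is one attempt and no reset: what is moved stays moved. The work goes in short steps, Python scripts to look and compute and a tool call to move; the robot and the scene stay as the last step left them, time stands still between calls to the robot, and variables do not carry over. Pictures are saved under pics/ and viewed, about 8 in all and at most 12, crops included, and the job is handed in when it is done.

Besides the shell and the picture viewer there is one more tool, called as name(argument=value, ...) on one line, values as JSON. jog_arm: Moves the arm, as the interface text tells. Shift numbers are shares of 0.1 m and turn numbers shares of 30 degrees, none past 1 either way. Its arguments: {"type":"object","properties":{"plan":{"type":"array","items":{"type":"array","items":{"type":"number"}}},"squeeze":{"type":"number"}},"required":["plan"]}

```bash
mkdir -p pics; cat > h.py <<'E'
import numpy as np, cv2
from scipy.spatial.transform import Rotation as R
from station import r
def w(c,row,col,z=None):
    f=200/np.tan(np.radians(c['vfov'])/2)
    d=np.array([(col-c['cx'])/f,-(row-c['cy'])/f,-1.])
    M=R.from_quat(c['orientation']).as_matrix();o=np.array(c['origin'])
    v=M@d
    if z is None: return o+v*c['range_z'][int(row),int(col)]
    return o+v*(z-o[2])/v[2]
E
python3 - <<'E'
from h import *
for n in('top','side'):
    c=r.read_camera(n); cv2.imwrite(f'pics/{n}0.png',c['frame'])
    print(n,np.round(c['origin'],3),np.round(c['orientation'],3),c['vfov'],c['cx'],c['cy'])
    for t,z in (('spindle',.07),('wheel_top',.07),('plunger_top',.101),('box_middle',.096),('paint_pot',0),('glue_stick',0),('glue_bottle',0),('mug',0),('tumbler',0),('scissors',0)):
        for p in r.place_of(n,t)[:3]:
            a=p['at'];print(t,round(p['confidence'],2),np.round(a),np.round(w(c,*a,z),3))
s=r.state();print(s)
E
```

```text
top [ 0.356 -0.026  1.592] [ 0.047 -0.034 -0.7    0.712] 46.068756998816276 324.7527700124325 196.90424134272294
spindle 0.86 [162. 337.] [ 0.645 -0.034  0.07 ]
wheel_top 0.9 [162. 335.] [ 0.646 -0.027  0.07 ]
wheel_top 0.59 [161. 338.] [ 0.65  -0.038  0.07 ]
plunger_top 0.52 [186. 366.] [ 0.563 -0.128  0.101]
box_middle 0.83 [162. 336.] [ 0.642 -0.033  0.096]
box_middle 0.78 [254. 354.] [ 0.347 -0.093  0.096]
box_middle 0.74 [163. 336.] [ 0.637 -0.031  0.096]
paint_pot 0.68 [202. 288.] [0.519 0.13  0.   ]
glue_stick 0.46 [158. 395.] [ 0.675 -0.235  0.   ]
glue_bottle 0.64 [224. 206.] [0.439 0.406 0.   ]
mug 0.91 [164. 204.] [0.648 0.425 0.   ]
mug 0.67 [173. 448.] [ 0.627 -0.415  0.   ]
tumbler 0.63 [175. 452.] [ 0.621 -0.426  0.   ]
scissors 0.8 [225. 453.] [ 0.451 -0.429  0.   ]
side [ 0.054 -0.784  0.785] [ 0.43  -0.129 -0.237  0.862] 48.58894828420491 319.87040712748814 199.71450138250705
spindle 0.76 [201. 355.] [ 0.644 -0.02   0.07 ]
wheel_top 0.62 [202. 356.] [ 0.642 -0.027  0.07 ]
box_middle 0.9 [194. 358.] [ 0.649 -0.026  0.096]
box_middle 0.82 [270. 272.] [ 0.326 -0.163  0
[... 398 characters left out ...]
int_pos': array([-1.3246023 ,  0.43446873,  0.02495704,  1.57322824, -0.01159149,
        1.13398117, -0.07508757]), 'qd': array([-7.68550993e-05, -2.16787692e-03, -4.34932863e-04,  2.24952210e-04,
       -8.62039085e-04,  2.35438550e-04, -1.62749630e-03]), 'effort': array([-8.58285603e-04, -6.67684507e+01,  9.84176919e-01, -3.14813125e+01,
       -6.04428048e-02,  3.28192476e-02,  4.53618361e-05]), 'position': array([0.21360954, 0.58736868, 0.22674984]), 'ee_rot': array([1.73529193e-01, 9.84828725e-01, 2.94034237e-05, 3.38161278e-06]), 'contact_force': array([ 0.0920932 ,  0.52335602, -0.46835834]), 'torque': array([-0.01274456,  0.00622053,  0.01880262]), 'finger_gap': 0.09180742378897999}
```

View images.

```bash
python3 - <<'E'
import cv2
a=cv2.imread('pics/top0.png')[90:280,180:480];b=cv2.imread('pics/side0.png')[60:340,200:500]
cv2.imwrite('pics/a.png',cv2.resize(a,None,fx=2.6,fy=2.6,interpolation=2));cv2.imwrite('pics/b.png',cv2.resize(b,None,fx=2.1,fy=2.1,interpolation=2))
E
```

```text
(no output)
```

View pics/a.png

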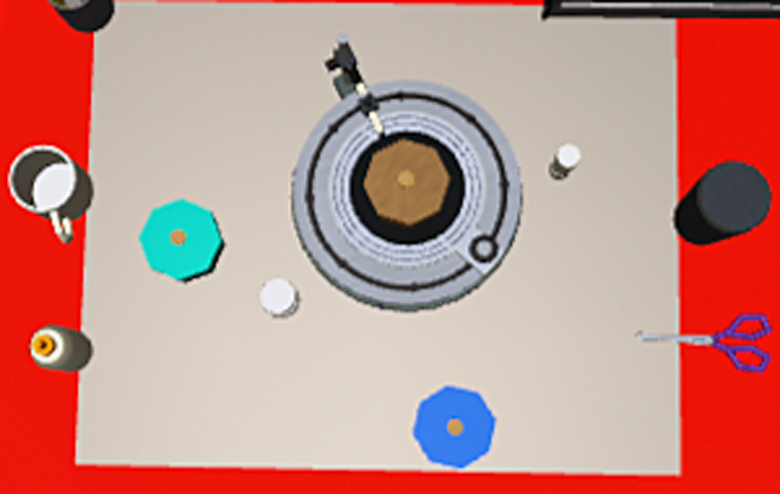

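View pics/b.png

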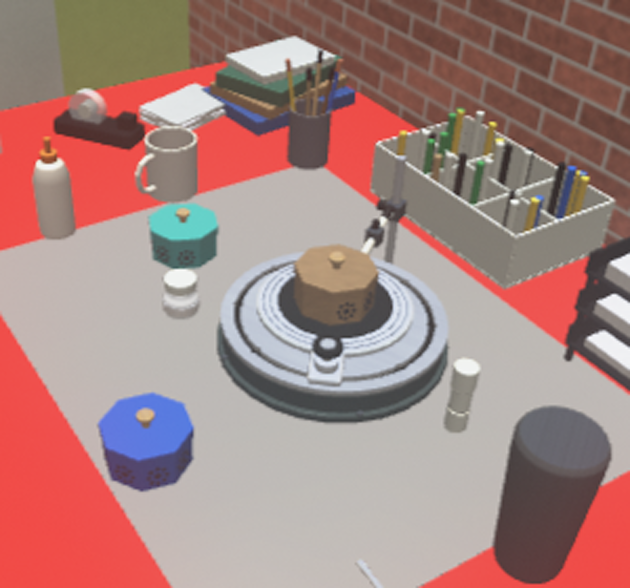

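```bash
python3 - <<'E'
from h import *
for n in('top','side'):
    c=r.read_camera(n)
    f=200/np.tan(np.radians(c['vfov'])/2);v,u=np.mgrid[:400,:640];d=c['range_z']
    P=np.stack([(u-c['cx'])/f*d,-(v-c['cy'])/f*d,-d],-1)@R.from_quat(c['orientation']).as_matrix().T+c['origin']
    g=np.hypot(P[...,0]-.563,P[...,1]+.128)<.03
    m=g&(P[...,2]>.093)&(P[...,2]<.11)
    print(n,m.sum(),P[m].mean(0),P[m].min(0),P[m].max(0))
    rr=np.hypot(P[...,0]-.644,P[...,1]+.03)
    m=(rr<.135)&(P[...,2]>.063)&(P[...,2]<.075)&~(np.hypot(P[...,0]-.563,P[...,1]+.128)<.045)
    (x,y),rad=cv2.minEnclosingCircle(P[m][:,:2].astype(np.float32)); print('head',x,y,rad)
    m=(rr<.17)&(P[...,2]>.04)&(P[...,2]<.056)
    (x,y),rad=cv2.minEnclosingCircle(P[m][:,:2].astype(np.float32)); print('plate',x,y,rad)
    m=(rr<.07)&(P[...,2]>.115)&(P[...,2]<.128); print('lid',P[m].mean(0))
    for t,z in (('plunger_top',.101),):
        for p in r.place_of(n,t)[:3]: print(p['confidence'],w(c,*p['at'],z))
    for t in ('plunger_top',):
        for p in r.trace(n,t)[:2]: 
            k=p['mask'];print(t,p['confidence'],p['bbox'],k.sum(),w(c,p['bbox'][1],p['bbox'][0],.097))
print(R.from_quat(r.state()['ee_rot']).as_matrix().round(3),r.state()['t'])
E
```

```text
top 96 [ 0.56758047 -0.12594371  0.10015645] [ 0.55072383 -0.14439355  0.09303164] [ 0.58389414 -0.1088405   0.10757268]
head 0.6481702923774719 -0.03058275207877159 0.10022956132888794
plate 0.6559515595436096 -0.02373887039721012 0.1565752476453781
lid [ 0.64493925 -0.03088257  0.12113311]
0.66 [ 0.5710808  -0.13064377  0.101     ]
plunger_top 0.59 [366.0, 184.7, 8.3, 6.0] 80 [ 0.56838592 -0.12838721  0.097     ]
plunger_top 0.46 [338.6, 163.2, 68.5, 61.8] 2224 [ 0.63709319 -0.03969877  0.097     ]
side 140 [ 0.56460477 -0.13296321  0.10125785] [ 0.54863235 -0.14893323  0.09393565] [ 0.58608685 -0.11237635  0.10524289]
head 0.6454483270645142 -0.03622152656316757 0.10082273930311203
plate 0.6576058864593506 -0.032057635486125946 0.15890692174434662
lid [ 0.64047456 -0.03966648  0.12305908]
0.67 [ 0.55939309 -0.134281    0.101     ]
[[-0.94   0.342  0.   ]
 [ 0.342  0.94   0.   ]
 [-0.     0.    -1.   ]] 1.4
```

jog_arm(plan=[[-0.4,-0.4,0,0,0,0,0],[-0.8,-0.8,0,0,0,0,0],[-1,-1,0,0,0,0,0]], squeeze=20)

```text
t: 1.78
position: [0.2751, 0.4563, 0.2269]
ee_rot: [0.175, 0.985, -0.0, 0.0]
contact_force: [-0.6, -0.3, 0.3]
finger_gap: 0.0665
```

jog_arm(plan=[[-0.4,-0.4,0,0,0,0,0],[-0.8,-0.8,0,0,0,0,0],[-1,-1,0,0,0,0,0]])

```text
t: 2.15
position: [0.3345, 0.3281, 0.227]
ee_rot: [0.175, 0.985, -0.0, 0.0]
contact_force: [-1.0, -0.4, 0.5]
finger_gap: 0.0365
```

jog_arm(plan=[[-0.4,-0.4,0,0,0,0,0],[-0.8,-0.8,0,0,0,0,0],[-1,-1,0,0,0,0,0]])

```text
t: 2.52
position: [0.3941, 0.1999, 0.227]
ee_rot: [0.175, 0.985, 0.0, 0.0]
contact_force: [-0.5, 1.1, 0.1]
finger_gap: 0.0066
```

jog_arm(plan=[[-0.4,-0.4,0,0,0,0,0],[-0.8,-0.8,0,0,0,0,0],[-1,-1,0,0,0,0,0]])

```text
t: 2.9
position: [0.4538, 0.0717, 0.2271]
ee_rot: [0.175, 0.985, -0.0, 0.001]
contact_force: [-0.3, 0.3, -0.4]
finger_gap: 0.0006
```

jog_arm(plan=[[-0.4,-0.4,0,0,0,0,0],[-0.8,-0.8,0,0,0,0,0],[-1,-1,0,0,0,0,0]])

```text
t: 3.28
position: [0.5134, -0.0567, 0.227]
ee_rot: [0.175, 0.985, -0.0, 0.001]
contact_force: [0.7, 0.4, 0.1]
finger_gap: 0.0005
```

jog_arm(plan=[[-0.4,-0.4,0,0,0,0,0],[-0.76,-0.53,0,0,0,0,0],[-0.76,-0.53,0,0,0,0,0],[-0.76,-0.53,0.5,0,0,0,0],[-0.76,-0.53,1,0,0,0,0],[-0.76,-0.53,1,0,0,0,0]])

```text
t: 4.03
position: [0.5629, -0.1275, 0.124]
ee_rot: [0.173, 0.985, 0.0, -0.004]
contact_force: [0.2, -1.2, 0.9]
finger_gap: 0.0001
```

```bash
python3 - <<'E'
from h import *
c=r.read_camera('side');print(r.state()['position'])
cv2.imwrite('pics/c.png',cv2.resize(c['frame'][120:270,280:440],None,fx=4,fy=4,interpolation=2))
f=200/np.tan(np.radians(c['vfov'])/2)
def px(p):
    q=R.from_quat(c['orientation']).as_matrix().T@(np.array(p)-c['origin']);return (f*q[0]/-q[2]+c['cx']-280)*4,(c['cy']-f*q[1]/-q[2]-120)*4
p=r.state()['position']
print('tcp',px(p),'below at cap',px([p[0],p[1],.101]))
t=[p for p in r.place_of('side','plunger_top')];print([(x['confidence'],(np.array(x['at'])-[120,280])*4) for x in t])
E
```

```text
[ 0.56475768 -0.12827521  0.12642216]
tcp (np.float64(299.57074783459643), np.float64(381.15968151046184)) below at cap (np.float64(296.81347085444395), np.float64(414.0001427860917))
[(0.46, array([411.2, 301.6]))]
```

View pics/c.png

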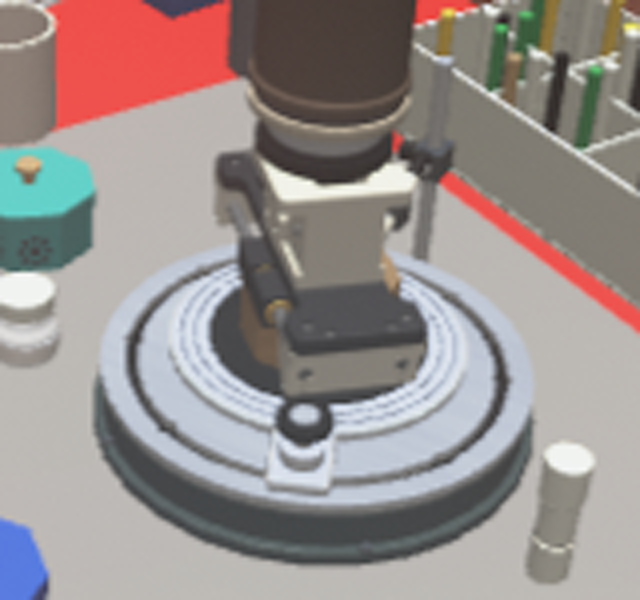

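```bash
python3 - <<'E'
from h import *
c=r.read_camera('side');M=R.from_quat(r.state()['ee_rot']).as_matrix();p=r.state()['position'];print(p)
for u,v in((350,370),(300,375),(410,360),(350,315),(330,230),(265,290),(303,400),(290,340),(303,418)):
    q=w(c,v/4+120,u/4+280);print(u,v,q.round(3),(M.T@(q-p)).round(3))
f=200/np.tan(np.radians(c['vfov'])/2);v,u=np.mgrid[:400,:640];d=c['range_z']
P=np.stack([(u-c['cx'])/f*d,-(v-c['cy'])/f*d,-d],-1)@R.from_quat(c['orientation']).as_matrix().T+c['origin']
Q=(P-p)@M
m=(np.abs(Q[...,0])<.06)&(np.abs(Q[...,1])<.12)&(Q[...,2]>-.1)&(Q[...,2]<-.003)
for z in np.arange(-.1,0,.01):
    k=m&(Q[...,2]>=z)&(Q[...,2]<z+.01)
    if k.any(): print(round(z,2),k.sum(),Q[k].min(0).round(3),Q[k].max(0).round(3))
c=r.read_camera('top');cv2.imwrite('pics/d.png',cv2.resize(c['frame'][110:240,250:430],None,fx=4,fy=4,interpolation=2))
E
```

```text
[ 0.56692731 -0.12915142  0.12876536]
350 370 [ 0.534 -0.21   0.203] [ 0.003 -0.087 -0.074]
300 375 [ 0.508 -0.202  0.204] [ 0.031 -0.088 -0.076]
410 360 [ 0.567 -0.22   0.204] [-0.031 -0.085 -0.075]
350 315 [ 0.533 -0.207  0.238] [ 0.005 -0.085 -0.11 ]
330 230 [ 0.542 -0.173  0.269] [ 0.009 -0.05  -0.14 ]
265 290 [ 0.526 -0.141  0.215] [ 0.035 -0.025 -0.087]
303 400 [ 0.573 -0.122  0.104] [-0.004  0.009  0.025]
290 340 [ 0.56  -0.123  0.155] [ 0.009  0.004 -0.027]
303 418 [ 0.565 -0.135  0.103] [ 0.    -0.006  0.026]
-0.1 183 [-0.037 -0.096 -0.1  ] [ 0.036  0.094 -0.09 ]
-0.09 231 [-0.035 -0.092 -0.09 ] [ 0.037  0.082 -0.08 ]
-0.08 177 [-0.037 -0.09  -0.08 ] [ 0.037  0.081 -0.07 ]
-0.07 47 [-0.035 -0.088 -0.07 ] [ 0.033  0.082 -0.065]
-0.03 7 [ 0.01   0.001 -0.028] [ 0.011  0.015 -0.021]
-0.02 4 [ 0.01   0.009 -0.018] [ 0.011  0.012 -0.011]
-0.01 2 [ 0.01   0.007 -0.007] [ 0.011  0.01  -0.006]
```

View pics/d.png

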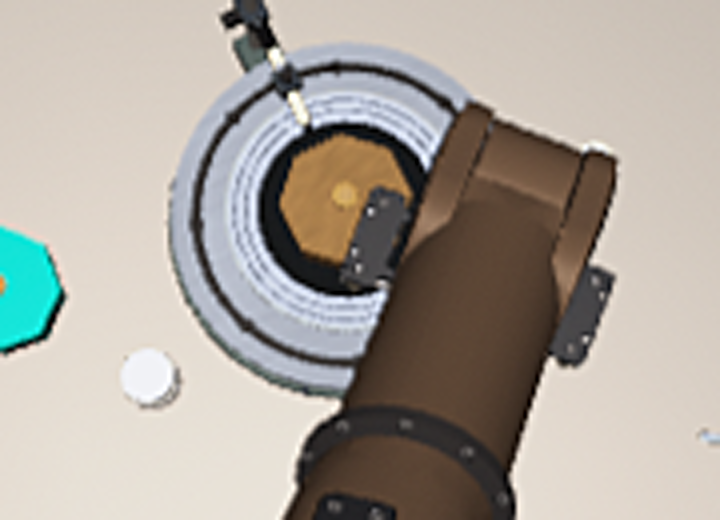

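jog_arm(plan=[[0,0,0.12,0,0,0,0],[0,0,0.24,0,0,0,0],[0,0,0.3,0,0,0,0],[0,0,0.34,0,0,0,0],[0,0,0.37,0,0,0,0],[0,0,0.39,0,0,0,0],[0,0,0.39,0,0,0,0]])

```text
t: 5.1
position: [0.5675, -0.1303, 0.0892]
ee_rot: [0.174, 0.985, -0.0, 0.002]
contact_force: [-0.5, -0.8, 14.5]
finger_gap: 0.0005
```

```bash
python3 - <<'E'
from h import *
s=r.state();p=s['position'];M=R.from_quat(s['ee_rot']).as_matrix()
a=(M.T@(np.array([.6465,-.033,p[2]])-p));print(p,s['contact_force'],a);a[2]=0
for k in range(1,11):
    t=np.radians(2.25*k);S=(a-R.from_rotvec([0,0,t]).apply(a))/.1
    print([round(float(x),3) for x in(*S[:2],.01,0,0,2.25*k/30)]+[0],end=', ')
E
```

```text
[ 0.56750547 -0.13025082  0.08924811] [-0.47329333 -0.81135086 14.47644155] [-0.04092916  0.11841717  0.00018878]
[0.046, 0.017, 0.01, 0.0, 0.0, 0.075, 0], [0.092, 0.036, 0.01, 0.0, 0.0, 0.15, 0], [0.136, 0.056, 0.01, 0.0, 0.0, 0.225, 0], [0.18, 0.079, 0.01, 0.0, 0.0, 0.3, 0], [0.223, 0.103, 0.01, 0.0, 0.0, 0.375, 0], [0.265, 0.128, 0.01, 0.0, 0.0, 0.45, 0], [0.306, 0.156, 0.01, 0.0, 0.0, 0.525, 0], [0.346, 0.184, 0.01, 0.0, 0.0, 0.6, 0], [0.385, 0.215, 0.01, 0.0, 0.0, 0.675, 0], [0.422, 0.247, 0.01, 0.0, 0.0, 0.75, 0],
```

jog_arm(plan=[[0.046,0.017,0.01,0,0,0.075,0],[0.092,0.036,0.01,0,0,0.15,0],[0.136,0.056,0.01,0,0,0.225,0],[0.18,0.079,0.01,0,0,0.3,0],[0.223,0.103,0.01,0,0,0.375,0],[0.265,0.128,0.01,0,0,0.45,0],[0.306,0.156,0.01,0,0,0.525,0],[0.346,0.184,0.01,0,0,0.6,0],[0.385,0.215,0.01,0,0,0.675,0],[0.422,0.247,0.01,0,0,0.75,0],[0.422,0.247,0.01,0,0,0.75,0]])

```text
t: 6.48
position: [0.5365, -0.0926, 0.0891]
ee_rot: [0.363, 0.932, 0.001, 0.002]
contact_force: [-3.3, -0.4, 25.0]
finger_gap: 0.0002
```

```bash
cat > m.py <<'E'
from h import *
s=r.state();p=s['position'];a=np.degrees(np.arctan2(p[1]+.033,p[0]-.6465))
print('t',s['t'],p,s['contact_force'],'tcp angle',a,'rad',np.hypot(p[1]+.033,p[0]-.6465))
import sys
for n in('side','top'):
    c=r.read_camera(n)
    f=200/np.tan(np.radians(c['vfov'])/2);v,u=np.mgrid[:400,:640];d=c['range_z']
    P=np.stack([(u-c['cx'])/f*d,-(v-c['cy'])/f*d,-d],-1)@R.from_quat(c['orientation']).as_matrix().T+c['origin']
    A=dict(top=(.6475,-.0306),side=(.6454,-.0362))[n]
    x,y=P[...,0]-A[0],P[...,1]-A[1];rr=np.hypot(x,y);th=np.arctan2(y,x)
    m=(rr>.105)&(rr<.145)&(P[...,2]>.083)&(P[...,2]<.108)&(x<0)
    if m.sum()>10: print(n,m.sum(),'cap',P[m].mean(0),np.degrees(np.arctan2(y[m].mean(),x[m].mean())),rr[m].mean())
    cv2.imwrite(f'pics/{sys.argv[1]}{n}.png',cv2.resize(c['frame'][100:270,250:450],None,fx=3.5,fy=3.5,interpolation=2))
E
python3 m.py e
```

```text
t 6.475 [ 0.53650703 -0.09259807  0.08906759] [-3.34355539 -0.40113301 24.98562629] tcp angle -151.5496016435712 rad 0.1251014936749849
side 53 cap [ 0.52904005 -0.1033477   0.08845375] -150.01209554985812 0.13459607468344129
```

View pics/eside.png

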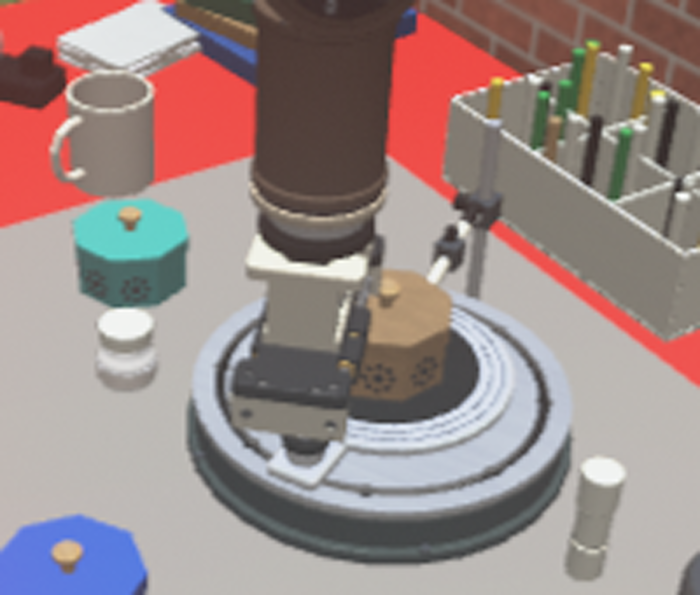

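jog_arm(plan=[[0.046,0.017,0,0,0,0.075,0],[0.092,0.036,0,0,0,0.15,0],[0.136,0.056,0,0,0,0.225,0],[0.18,0.079,0,0,0,0.3,0],[0.223,0.103,0,0,0,0.375,0],[0.265,0.128,0,0,0,0.45,0],[0.306,0.156,0,0,0,0.525,0],[0.346,0.184,0,0,0,0.6,0],[0.385,0.215,0,0,0,0.675,0],[0.422,0.247,0,0,0,0.75,0],[0.422,0.247,0,0,0,0.75,0],[0.422,0.247,0,0,0,0.75,0]])

```text
t: 8.07
position: [0.5223, -0.0455, 0.089]
ee_rot: [0.537, 0.843, 0.001, 0.002]
contact_force: [-4.4, 0.8, 29.2]
finger_gap: 0.0004
```

```bash
python3 m.py f
```

```text
t 8.075 [ 0.52226362 -0.04551672  0.08898579] [-4.41962817  0.84153449 29.2468358 ] tcp angle -174.24690815822262 rad 0.12486531285703438
side 107 cap [ 0.51900435 -0.05520224  0.09267513] -171.4502179473651 0.12799203180767593
```

View pics/fside.png

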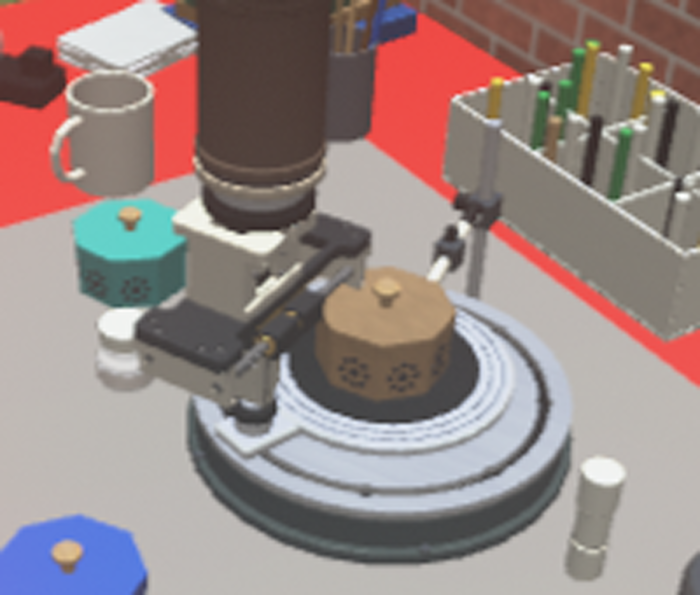

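jog_arm(plan=[[0.422,0.247,-0.05,0,0,0.75,0],[0,0,-0.05,0,0,0,0]])

```text
t: 8.43
position: [0.5231, -0.0282, 0.0912]
ee_rot: [0.533, 0.846, 0.002, -0.001]
contact_force: [0.9, 3.1, 5.8]
finger_gap: 0.0001
```

```bash
python3 m.py g; python3 m.py g
```

```text
t 8.425 [ 0.52308297 -0.02816987  0.09124046] [0.90927229 3.13389737 5.81102729] tcp angle 177.7587803753882 rad 0.12351150935262074
side 101 cap [ 0.51885581 -0.03716223  0.09363993] -179.564338841248 0.12669833493451166
t 8.525 [ 0.52116214 -0.04746032  0.09277074] [ 0.6490404  -3.34268381  5.13149159] tcp angle -173.4188413300909 rad 0.12616925335325382
side 116 cap [ 0.5205024  -0.0595148   0.09463508] -169.42621970726577 0.1272618354662639
```

View pics/gside.png

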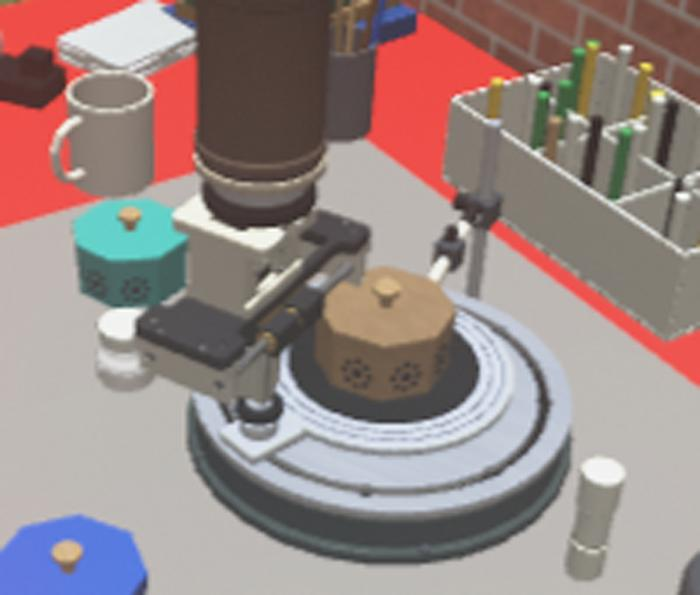

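jog_arm(plan=[[0,0,0.02,0,0,0,0],[0,0,0.02,0,0,0,0]])

```text
t: 8.88
position: [0.5209, -0.0453, 0.0901]
ee_rot: [0.538, 0.843, 0.0, 0.001]
contact_force: [-0.1, -1.3, 6.7]
finger_gap: 0.0003
```

```bash
python3 m.py g; python3 -c "
from h import *
print(R.from_quat(r.state()['ee_rot']).as_matrix().round(3))"
```

```text
t 8.875 [ 0.52089274 -0.04533903  0.09007896] [-0.08377813 -1.29543782  6.74763399] tcp angle -174.3895484720674 rad 0.12621187071931367
side 123 cap [ 0.52014235 -0.05700958  0.09319106] -170.56736183304105 0.12718215052483353
[[-0.421  0.907  0.001]
 [ 0.907  0.421 -0.   ]
 [-0.001  0.001 -1.   ]]
```

jog_arm(plan=[[0.014,0.006,0,0,0,0,0],[0.014,0.006,0,0,0,0,0],[0.014,0.006,-0.05,0,0,0,0],[0.014,0.006,-0.1,0,0,0,0],[0.014,0.006,-0.2,0,0,0,0],[0.014,0.006,-0.4,0,0,0,0],[0.014,0.006,-0.4,0,0,0,0]])

```text
t: 9.85
position: [0.5209, -0.0435, 0.1309]
ee_rot: [0.537, 0.843, 0.001, 0.001]
contact_force: [0.6, -0.2, -0.6]
finger_gap: 0.0007
```

```bash
python3 m.py i
```

```text
t 9.85 [ 0.52094548 -0.04352866  0.13092046] [ 0.56367409 -0.16079959 -0.56599386] tcp angle -175.2065464524264 rad 0.1259952005896947
side 131 cap [ 0.52059439 -0.0489141   0.10095989] -174.18327284348177 0.12579998536955816
```

View pics/iside.png

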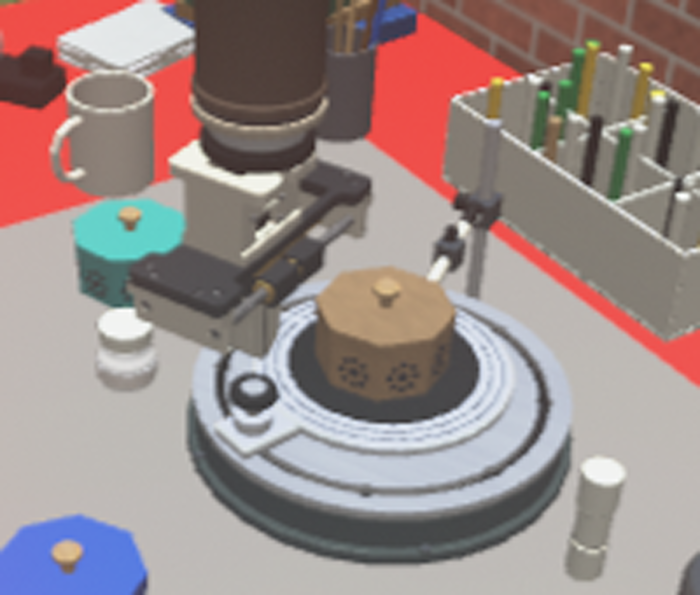

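jog_arm(plan=[[0,0,-0.5,0,0,0,0],[0,0,-1,0,0,0,0],[0,0,-1,0,0,0,0],[-0.5,-0.5,-1,0,0,0,0],[-1,-1,-1,0,0,0,0],[-1,-1,-1,0,0,0,0],[-1,-1,-1,0,0,0,0],[-1,-1,-1,0,0,0,0]])

```text
t: 10.95
position: [0.4724, -0.1744, 0.229]
ee_rot: [0.536, 0.844, 0.0, -0.001]
contact_force: [0.6, 0.4, 0.7]
finger_gap: 0.0005
```

```bash
python3 m.py j; python3 -c "
from h import *
c=r.read_camera('side')
for t,z in (('paint_pot',0),('glue_stick',0),('box_middle',.096),('plunger_top',.101)):
    print(t,[(x['confidence'],w(c,*x['at'],z).round(3)) for x in r.place_of('side',t)[:2]])
"
```

```text
t 10.95 [ 0.47237215 -0.17437963  0.22901522] [0.64576721 0.43074495 0.74141766] tcp angle -140.92581779867172 rad 0.22429602154240683
side 129 cap [ 0.52066343 -0.04880443  0.10092962] -174.22993725466122 0.1257279046786512
top 97 cap [ 0.52394366 -0.04230532  0.09979214] -174.58813672131583 0.1244313761529452
paint_pot [(0.78, array([0.5 , 0.12, 0.  ])), (0.24, array([0.693, 0.04 , 0.   ]))]
glue_stick [(0.87, array([ 0.683, -0.235,  0.   ]))]
box_middle [(0.85, array([ 0.322, -0.159,  0.096])), (0.78, array([0.538, 0.167, 0.096]))]
plunger_top [(0.56, array([ 0.519, -0.048,  0.101]))]
```

View pics/jside.png

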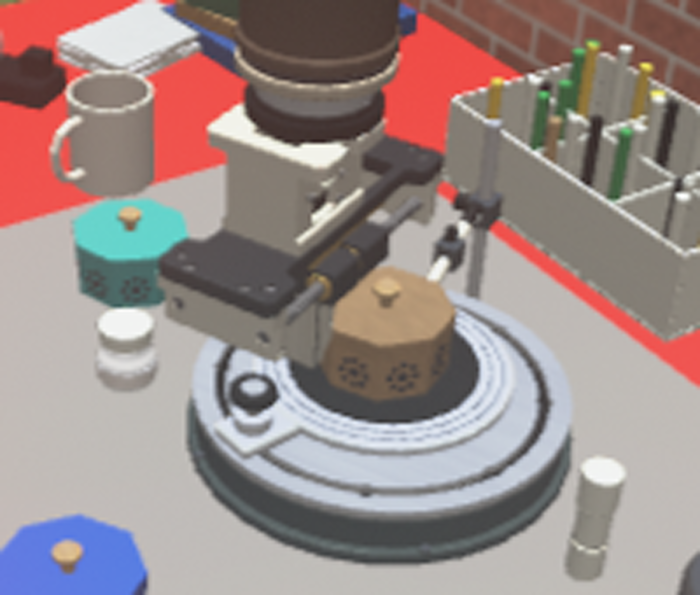

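```bash
python3 -c "
from station import r
print(r.hand_in())"
```

```text
the job is handed in; nothing more can be done
None
```

The wheel now stands one hole further clockwise with the plunger sprung back out. I handed the job in at about 11 s, with the arm clear and touching nothing. No verdict was reported.

I pressed the plunger to its stop with the closed fingertips (cap top at 89 mm) and dragged the wheel round its arc, turning the tool with it. Then I lifted off.

**A slip on the way:** my first lift-off row wrongly repeated the last sideways shift, so the wheel was dragged past the next hole. It showed about 6–8° past when I next looked. The limit is about 17°, but the peak in between was not measured. I brought it back with the plunger still held in and then released it.

**Last checks:**
- **Wheel:** the cap has moved 44.6° by the top camera and 44.4° by the side camera, against 45° wanted.
- **Plunger:** the cap top reads about 0.100–0.101 m, the same as before the press, so it is fully out.
- **Box:** in the last picture it stands upright and centred on the pad, turned with the wheel. That check was by eye only, because the trained network found just the blue and turquoise look-alikes.
- **Other things:** the paint pot and glue stick read within about 5 mm of where they started. I did not measure the others again, and the arm never went down near them.

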